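# Check a trolley brake lever against its grip bar

## Task

The hand brake lever of a lab trolley is mounted in the bench stand for checking. With the outside of the fingers, press the lever in towards its grip bar until it stops short of the bar, follow it all the way back out without letting it snap, then press it in to its stop again and keep it pressed there so that the gap can be measured: the program finishes while holding it in. Only push on the outer face of the lever: do not hook or pinch the lever, do not press on the bar, do not force the lever beyond its stop, and leave the loose things on the bench where they lie.

Things in the scene. Friction and masses are not known exactly. Their poses are not given: they have to be found in the camera images.
- brake_stand: fixed bench stand, aluminium base plate 120 mm (its x) by 240 mm (its y), 12 mm thick, with two grey posts. Origin: centre of the plate's underside on the worktop; its +x points from the lever to the bar (the pressing direction, roughly away from the robot), +y from the lever's pin to its free end. Nothing on the stand is higher than 153 mm
- grip_bar: fixed horizontal bar along the stand's y, 130 mm above the worktop, its axis 30 mm to +x of the stand's origin, with a black rubber grip 30 mm thick (y -66 to +84 mm). The lever comes no nearer to it than about 15 mm (at its free end). Origin: that of the stand. Not to be pressed on
- brake_lever (a joint): angle of the lever about its upright pin: 0 = sprung right out (rest), 0.30 rad = its stop, where it still stands about 15 mm clear of the bar. Grows as the lever is pressed to the stand's +x. The spring takes about 4 N at the pad to start and about 9 N at the stop, where the push then rises steeply (a slightly spongy stop); it springs back by itself if let go
- lever_blade: the lever seen from outside: an aluminium blade, slightly bent, 8 mm thick and 18 mm tall, middle 130 mm above the worktop, reaching 165 mm from the pin to a round end 18 mm wide. It hangs free: nothing but the flat base plate with low loose things (below 45 mm) lies below it, and the space on the robot's side of it is open. Its outer face (-x) is the one to push. Origin: on the pin; turns with the lever
- lever_inner: dark strip 5 mm thick along the inner face (the bar's side) of the lever; the fingers are to stay off it. Origin: on the pin; turns with the lever
- lever_pad (a point): point on the outer face of the lever where it is to be pressed, 120 mm along the lever from the pin and at mid height of the blade; moves with the lever (37 mm between rest and stop). Its axes are the stand's when the joint is 0 and turn clockwise seen from above as it grows; the face there looks to its -x within 0.1 rad
- lever_pin (a point): axis of the lever's pin, at the blade's mid height (130 mm above the worktop); 30 mm to -x and 85 mm to -y of the stand's origin. The perch around it reaches 16 mm above and below
- caliper: steel caliper, 210 mm long, 62 mm wide, 12 mm thick, lying flat in front of the stand (robot's side). Bystander. Origin: centre of its underside
- screwdriver: small screwdriver with dark blue handle, 130 mm long, 27 mm high, lying on the stand's base plate under the lever. Bystander. Origin: centre of its underside
- wood_block: little wooden block 30x45x20 mm on the stand's base plate. Bystander. Origin: centre of its underside
- timer: white bench timer 70x62x21 mm, on the worktop in front of the sink. Bystander. Origin: centre of its underside
- beaker: small clear 100 ml beaker, 56 mm wide, 70 mm high, standing on the worktop in front of the sink. Bystander. Origin: centre of its underside
- syringe: clear syringe 120 mm long, 26 mm high, lying on the worktop in front of the sink. Bystander. Origin: centre of its underside

How it is judged:
By the outcome, as a careful person would: the job done as asked, in the order asked, and still so for the second after the job is handed in, while the arm keeps its last pose, push and grip.
It also fails if it takes over 56 s, if anything falls off the work surface, if the arm or the gripper's body presses on something with over 40 N, if the wrist force passes 120 N, or if a joint passes its speed limit or range.

## Robot

A 6-joint arm with a two-finger parallel gripper is mounted at the origin on a cart in front of the work surface, level with it; the furniture and walls round the work are solid. World frame = base frame: x ahead of the robot, y to its left, z up, the work surface at z = 0. Lengths are in m, angles in rad, forces in N, time in s.
With the tool pointing down it reaches from about 0.3 to 0.875 m from the base axis. Payload 6.4 kg.
Tool frame: the origin (TCP) lies between the finger pads; the fingertips stand ctrl.tip_extent ahead of it and the grasp point (between the pads) is the TCP (ctrl.tip_extent is the distance from the TCP to the fingertips, in m); z points along the fingers, y is the line along which they close (so a half turn about z gives the same grasp; the last joint's range is limited). The gripper opens to 85 mm and grips with 20 to 120 N. Pads are 22 mm wide; open, the fingers measure 114 mm over their backs; the gripper's body (76 mm by 85 mm) begins 54 mm behind the grasp point. The pads swing forward as they close: fully open they stand 13 mm farther back than shut.
Start: joints at [-1.479, 0.181, 1.607, -0, 1.354, -0.206], TCP at [0.169, -0.55, 0.25] pointing down, gripper open.
Joint ranges: [-2.99, 2.99], [-0.89, 2.07], [0.3, 2.58], [-1.14, 4.28], [0, 2.63], [-3.12, 3.12]. Speed limits (rad/s): [2.57, 2.57, 3.01, 3.14, 3.14, 3.14].

## Interface

Orientations are given as a unit quaternion [w, x, y, z].
In Python, from bench import ctrl gives the robot as it stands.
- The arm moves only by the tool send_rows, never from a script. Its arguments are lists of equal length, an entry for each row: "dr": the turn, a rotation vector about the tool's x, y, z in units of 6 degrees (1.0 is 6 degrees), a list of three; "xyz": the shift along the tool's x, y, z in cm, a list of three; "jaw": the opening in per cent of the stroke, from 0 (shut) to 100 (fully open). In form: {"dr": [[wx, wy, wz], ...], "xyz": [[dx, dy, dz], ...], "jaw": [jaw, ...]}. A call has exactly 8 rows; each row is the pose to reach, as a shift and turn from the pose commanded when the call began, along the tool's axes at that moment; what a row does not reach only later rows make up. A row lasts 1/8 s, in which the tool goes at most 62.5 mm and 10.7 degrees, less where a joint would pass 70% of its speed; a pose out of reach is approached as far as the arm can. A call with a gripper value outside its range is refused whole. The fingers move at their own pace and stop on an object; the grip force is fixed at half the most. Time passes only in rows, so rows that repeat a pose let the fingers close, or fill a call up. It gives the time, the measured TCP pose, the force, the opening and the grip force at its end, in the units of the state.
- ctrl.get_obs(): the state, without advancing time (a new reading comes with each control period).
- ctrl.camera(name): name is "scene" or "top" or "wrist"; returns the picture (384x512x3 uint8, red, green, blue); there is no depth.
- ctrl.calibration(name): a dict with "camera_matrix" (3x3 intrinsics, pixels), "world_from_camera" (4x4, takes a point from camera to world coordinates). Camera axes: x right, y up, looking along -z (the intrinsics and any distortion apply to the point x, -y, -z); pixel columns grow to the right and rows downward; lengths in m; the calibration is good to about 2 mm. A picture is of the moment at which its call begins: read the wrist's pose just before it. calibration takes no time and is no camera call; for the wrist camera it gives the pose at the moment of the call.
- ctrl.hand_in(): hands the job in; it is judged then, once.
The state is a dict: "time_s": time; "q": joint angles; "dq": joint speeds; "joint_efforts": joint torques, N m; "eef_pos": TCP position; "eef_rot": TCP orientation; "wrist_force": force on the tool from outside, world axes, zero at the start; "torque": the same for the moment, N m; "opening": opening from 0.0 (shut) to 1.0 (fully open); "grasp_force": force on a finger pad.
Only numpy, scipy, OpenCV 4.12 (cv2) and the standard library are available. Lean on these libraries where they do the work, as an engineer would, in place of code of your own. Each camera call takes 0.05 s, during which the arm holds its last target. There are 200 camera calls.

## Working session

There is one attempt and no reset: what is moved stays moved. The work goes in short steps, Python scripts to look and compute and a tool call to move; the robot and the scene stay as the last step left them, time stands still between calls to the robot, and variables do not carry over. Pictures are saved under pics/ and viewed, at most 10 in all, crops included, and the job is handed in when it is done.

Besides the shell and the picture viewer there is one more tool, called after "Request:" by a JSON object that holds its "api" and its "payload". send_rows: Moves the arm, as the interface text tells. Its arguments: {"type":"object","properties":{"dr":{"type":"array","items":{"type":"array","items":{"type":"number"}}},"xyz":{"type":"array","items":{"type":"array","items":{"type":"number"}}},"jaw":{"type":"array","items":{"type":"number"}}},"required":["dr","xyz","jaw"]}

```bash
mkdir -p pics; ls; python3 - <<'E'
from bench import ctrl
import cv2,numpy as np
o=ctrl.get_obs();print({k:np.round(v,3).tolist() for k,v in o.items()},ctrl.tip_extent)
for n in("scene","top"):
    cv2.imwrite(f"pics/{n}0.png",ctrl.camera(n)[:,:,::-1])
    c=ctrl.calibration(n);print(n,{k:np.round(v,3).tolist() if not isinstance(v,str) else v for k,v in c.items()})
E
```

```text
pics
{'time_s': 0.0, 'q': [-1.479, 0.182, 1.608, -0.0, 1.354, -0.206], 'dq': [-0.0, 0.0, -0.001, 0.0, -0.0, -0.001], 'joint_efforts': [0.001, -44.486, -35.134, -0.0, 0.009, 0.0], 'eef_pos': [0.169, -0.549, 0.249], 'eef_rot': [-0.001, 0.989, 0.148, 0.0], 'wrist_force': [-0.005, 0.075, 0.901], 'torque': [0.011, -0.004, 0.001], 'grasp_force': 0.0, 'opening': 1.002} 0.019
scene {'camera_matrix': [[442.592, 0.0, 260.087], [0.0, 442.592, 193.153], [0.0, 0.0, 1.0]], 'world_from_camera': [[-0.875, 0.321, -0.362, 0.062], [-0.484, -0.604, 0.633, 0.714], [-0.015, 0.729, 0.684, 0.996], [0.0, 0.0, 0.0, 1.0]]}
top {'camera_matrix': [[356.886, 0.0, 250.399], [0.0, 356.886, 197.474], [0.0, 0.0, 1.0]], 'world_from_camera': [[-0.021, 0.997, -0.071, 0.469], [-1.0, -0.02, 0.023, -0.083], [0.022, 0.071, 0.997, 1.054], [0.0, 0.0, 0.0, 1.0]]}
```

View pics/top0.png

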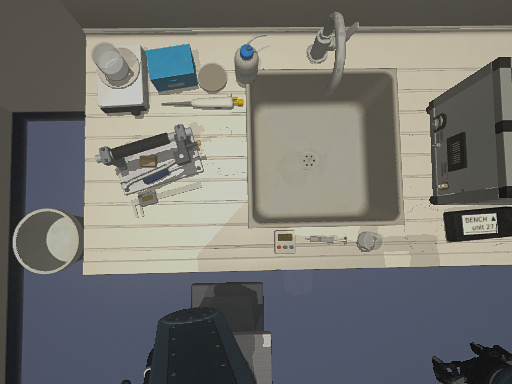

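View pics/scene0.png

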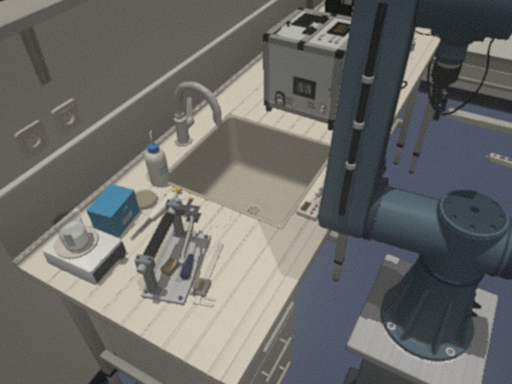

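The top view shows the stand at about (150,158), with the black grip from (110,155) to (170,137) and the caliper in front of it. The scene view shows the stand at about (175,255). I'll zoom in on both.

```bash
python3 - <<'E'
import cv2,numpy as np
a=cv2.imread("pics/top0.png")[115:225,85:215];b=cv2.imread("pics/scene0.png")[180:315,125:235]
a=cv2.resize(a,None,fx=6,fy=5.4,interpolation=2) if 0 else cv2.resize(a,None,fx=5,fy=5,interpolation=2)
cv2.imwrite("pics/topc.png",a)
cv2.imwrite("pics/scc.png",cv2.resize(b,None,fx=4.4,fy=4.4,interpolation=2))
E
```

```text
(no output)
```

View pics/topc.png

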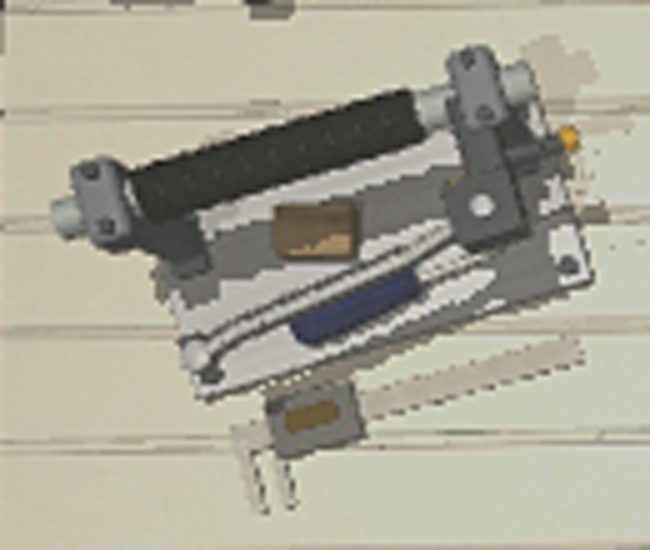

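View pics/scc.png

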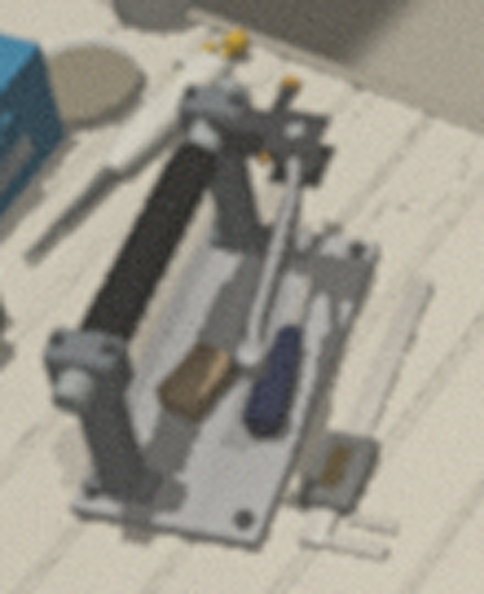

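The top crop shows the pin at crop (482,206), the lever's round end at (195,352), and the grip from (143,195) to (415,115). The screwdriver lies under the lever and the caliper in front. Next I'll cast rays.

```bash
cat > h.py <<'E'
import cv2,numpy as np
from bench import ctrl
def ray(n,uv,z):
    c=ctrl.calibration(n);K=c["camera_matrix"];T=np.array(c["world_from_camera"])
    d=np.linalg.inv(K)@[uv[0],uv[1],1.];d=T[:3,:3]@[d[0],-d[1],-d[2]];o=T[:3,3]
    return o+d*(z-o[2])/d[2]
E
python3 - <<'E'
from h import *
im=cv2.imread("pics/top0.png")
m=(im.max(2)<62).astype(np.uint8);m[:130]=0;m[165:]=0;m[:,:108]=0;m[:,172:]=0
n,l,s,c=cv2.connectedComponentsWithStats(m);i=1+s[1:,4].argmax()
p=np.argwhere(l==i)[:,::-1].astype(np.float32);r=cv2.minAreaRect(p);print(s[i],r)
b=cv2.boxPoints(r);W=np.array([ray("top",q,.13) for q in b]);print(W.round(4))
e=sorted([(np.linalg.norm(W[k]-W[(k+1)%4]),k) for k in range(4)]);print([round(x[0],4) for x in e])
A=[(W[k]+W[(k+1)%4])/2 for _,k in e[:2]];A.sort(key=lambda a:a[1])
y=A[1]-A[0];y/=np.linalg.norm(y);x=np.array([y[1],-y[0],0]);g=(A[0]+A[1])/2
O=g-.009*y-.03*x;print("yaw",np.arctan2(x[1],x[0]),"origin",O,"pin pred",O-.03*x-.085*y)
def cc(u,v): return (u/5+85-.4,v/5+115-.4)
pin=ray("top",cc(482,206),.148);end=ray("top",cc(195,352),.139)
print("pin",pin,"end",end,"len",np.linalg.norm((end-pin)[:2]))
for nme,q in(("pin",pin),("end",end)):
    print(nme,"in stand",(q-O)@x,(q-O)@y)
for nme,u in(("plateFL",(205,400)),("plateFR",(592,282))):
    w=ray("top",cc(*u),.006);print(nme,(w-O)@x,(w-O)@y)
s=lambda u,v:(u/4.4+125-.4,v/4.4+180-.4)
for nme,u,z in(("end",(250,355),.139),("pin",(296,130),.148)):
    w=ray("scene",s(*u),z);print("scene",nme,w,(w-O)@x,(w-O)@y)
E
```

```text
[108 133  62  27 613] ((138.99415588378906, 146.3245086669922), (12.97022819519043, 60.70871353149414), 74.84593200683594)
[[0.6707 0.2628 0.13  ]
 [0.7102 0.1111 0.13  ]
 [0.6769 0.1024 0.13  ]
 [0.6377 0.2539 0.13  ]]
[np.float64(0.0342), np.float64(0.0344), np.float64(0.1564), np.float64(0.1568)]
yaw 0.25393851397062717 origin [0.64711901 0.16631419 0.13      ] pin pred [0.63943464 0.07650355 0.13      ]
pin [0.64350226 0.07098199 0.148     ] end [0.57227813 0.2192618  0.139     ] len 0.16449857509626314
pin in stand -0.027449941927434898 -0.09136635008844726
end in stand -0.059139377586934445 0.07005099989687294
plateFL -0.062467070128758934 0.11021497698003216
plateFR -0.05604551548368973 -0.1254468236183888
scene end [0.56894976 0.22058224 0.139     ] -0.062029285538967006 0.0721652386423209
scene pin [0.64277705 0.07068062 0.148     ] -0.02822760233027922 -0.0914758659792506
```

```bash
cat >> h.py <<'E'
from scipy.spatial.transform import Rotation as R
PIN=np.array([.643,.071]);
def rel(target,yaw_y):
    "shift(cm) and turn(units) in current tool axes to TCP target, tool down with tool y at yaw_y"
    o=ctrl.get_obs();q=np.array(o["eef_rot"]);C=R.from_quat(q[[1,2,3,0]])
    y=np.array([np.cos(yaw_y),np.sin(yaw_y),0]);z=np.array([0,0,-1.]);x=np.cross(y,z)
    D=R.from_matrix(np.c_[x,y,z])
    return (C.inv().apply(np.array(target)-o["eef_pos"])*100).round(2),((C.inv()*D).as_rotvec(degrees=True)/6).round(2)
E
python3 - <<'E'
from h import *
def cc(u,v): return (u/5+85-.4,v/5+115-.4)
for u in((440,235),(400,250),(350,272),(300,295),(268,309),(235,325),(195,352)):
    w=ray("top",cc(*u),.139)[:2];d=w-PIN
    print(u,w.round(4),"r",np.linalg.norm(d).round(4),"ang",np.degrees(np.arctan2(d[1],d[0])).round(1))
a=.265;print(rel([.50,.16,.25],.2))
E
```

```text
(440, 235) [0.6305 0.0942] r 0.0263 ang 118.3
(400, 250) [0.6231 0.1147] r 0.0481 ang 114.5
(350, 272) [0.6121 0.1403] r 0.0759 ang 114.0
(300, 295) [0.6007 0.1659] r 0.1039 ang 114.0
(268, 309) [0.5937 0.1822] r 0.1216 ang 113.9
(235, 325) [0.5858 0.199 ] r 0.1402 ang 114.1
(195, 352) [0.5723 0.2193] r 0.1643 ang 115.5
(array([ 52.48, -58.08,   0.06]), array([-1.000e-02, -1.000e-02, -1.407e+01]))
```

Request:
{"api": "send_rows", "payload": {"dr": [[0, 0, -0.95], [0, 0, -1.9], [0, 0, -2.85], [0, 0, -3.8], [0, 0, -4.75], [0, 0, -5.7], [0, 0, -6.65], [0, 0, -7.6]], "xyz": [[3.3, -3.6, 0], [6.6, -7.2, 0], [9.9, -10.8, 0], [13.2, -14.4, 0], [16.5, -18, 0], [19.8, -21.6, 0], [23.1, -25.2, 0], [26.4, -28.8, 0]], "jaw": [0, 0, 0, 0, 0, 0, 0, 0]}}

```text
time_s: 1.1
eef_pos: [0.3369, -0.1953, 0.2501]
eef_rot: [-0.0, 0.853, 0.521, 0.0]
wrist_force: [2.2, -0.9, 0.1]
opening: 0.001
grasp_force: 0.0
```

```bash
python3 - <<'E'
from h import *
print(ctrl.get_obs()["eef_pos"],ctrl.get_obs()["opening"],rel([.50,.15,.25],.33))
E
```

```text
[ 0.33687336 -0.19532373  0.25013056] 0.0006585990914072622 (array([ 3.817e+01, -1.260e+00,  2.000e-02]), array([ 0.  , -0.  , -7.68]))
```

Request:
{"api": "send_rows", "payload": {"dr": [[0, 0, -1.1], [0, 0, -2.2], [0, 0, -3.3], [0, 0, -4.4], [0, 0, -5.5], [0, 0, -6.6], [0, 0, -7.7], [0, 0, -7.7]], "xyz": [[5.4, -0.2, 0], [10.9, -0.4, 0], [16.4, -0.5, 0], [21.8, -0.7, 0], [27.3, -0.9, 0], [32.7, -1.1, 0], [38.2, -1.3, 0], [38.2, -1.3, 0]], "jaw": [0, 0, 0, 0, 0, 0, 0, 0]}}

```text
time_s: 2.1
eef_pos: [0.5008, 0.1514, 0.2495]
eef_rot: [-0.001, 0.579, 0.815, -0.0]
wrist_force: [-0.1, -0.6, -0.6]
opening: 0.0
grasp_force: 0.0
```

```bash
python3 - <<'E'
from h import *
o=ctrl.get_obs();print(o["time_s"],o["eef_pos"],o["wrist_force"],rel([.50,.15,.25],.33))
c=ctrl.calibration("wrist");np.savez("w1.npz",K=c["camera_matrix"],T=c["world_from_camera"])
im=ctrl.camera("wrist")[:,:,::-1];cv2.imwrite("pics/w1.png",im)
T=np.array(c["world_from_camera"]);print(T.round(3).tolist(),c["camera_matrix"])
P=np.linalg.inv(T)@[.59,.1805,.13,1];p=np.array(c["camera_matrix"])@[P[0],-P[1],-P[2]];print(p[:2]/p[2])
E
```

```text
2.1 [0.50076852 0.1514425  0.24952686] [-0.09168587 -0.58315603 -0.60960629] (array([-0.11, -0.12, -0.05]), array([-0.01, -0.01,  0.04]))
[[0.945, -0.317, -0.084, 0.479], [0.328, 0.912, 0.245, 0.214], [-0.001, -0.259, 0.966, 0.372], [0.0, 0.0, 0.0, 1.0]] [[293.35531123   0.         258.79021109]
 [  0.         293.35531123 190.94518759]
 [  0.           0.           1.        ]]
[368.56810775 194.76123658]
```

View pics/w1.png

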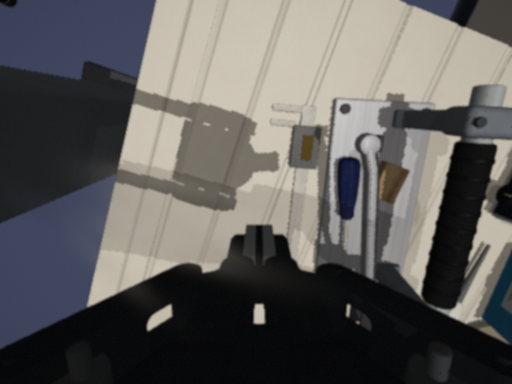

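The wrist view shows the lever blade running from its round end at (370,144) down to (370,275). The screwdriver handle is at (348,188), the shut fingertips at (260,240) and the grip from (475,150) to (440,300). I'll measure the blade edges.

```bash
python3 - <<'E'
from h import *
im=cv2.imread("pics/w1.png")
cv2.imwrite("pics/w1c.png",cv2.resize(im[120:290,300:470],None,fx=3.5,fy=3.5,interpolation=2))
g=cv2.cvtColor(im,6)
for r in(150,165,180,195,210,225,240):print(r,g[r,352:386].tolist())
E
```

```text
150 [173, 168, 162, 150, 126, 90, 63, 54, 67, 98, 132, 154, 163, 168, 173, 173, 173, 175, 177, 175, 167, 160, 156, 152, 144, 132, 112, 83, 63, 63, 78, 86, 88, 88]
165 [37, 33, 30, 26, 27, 27, 28, 41, 77, 101, 90, 63, 53, 52, 61, 86, 115, 133, 148, 164, 170, 169, 161, 146, 116, 81, 59, 48, 43, 41, 42, 42, 45, 50]
180 [35, 33, 30, 29, 27, 27, 55, 101, 136, 145, 122, 84, 59, 52, 53, 61, 84, 114, 132, 147, 164, 171, 164, 152, 131, 97, 71, 80, 106, 119, 115, 105, 93, 78]
195 [30, 28, 29, 29, 55, 102, 138, 155, 158, 145, 107, 67, 53, 53, 56, 71, 99, 125, 145, 160, 167, 164, 156, 141, 111, 80, 82, 106, 113, 95, 75, 68, 66, 65]
210 [31, 65, 115, 144, 153, 157, 158, 157, 148, 122, 83, 58, 51, 51, 63, 88, 116, 136, 151, 161, 163, 158, 148, 124, 89, 63, 63, 74, 81, 83, 86, 87, 86, 85]
225 [157, 154, 153, 155, 156, 155, 156, 157, 144, 106, 65, 47, 48, 51, 64, 87, 107, 122, 131, 134, 135, 130, 116, 85, 57, 53, 63, 68, 69, 70, 68, 65, 65, 67]
240 [151, 152, 152, 153, 153, 154, 153, 147, 128, 89, 59, 48, 48, 57, 78, 101, 121, 135, 142, 144, 140, 129, 101, 71, 57, 61, 68, 68, 67, 67, 67, 68, 68, 67]
```

View pics/w1c.png

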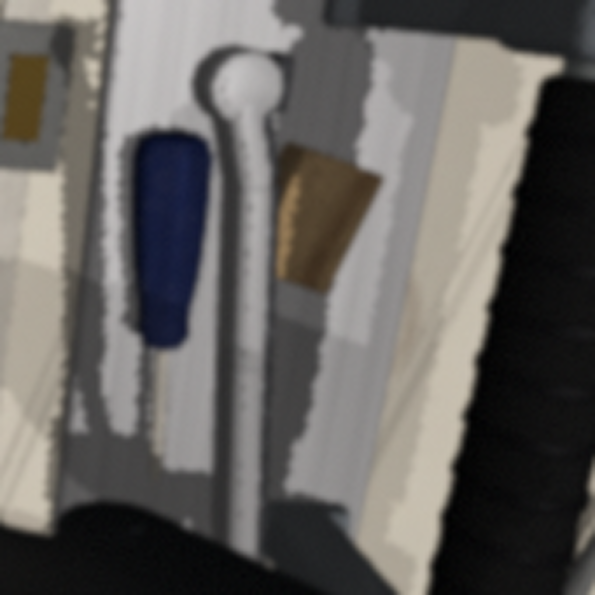

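The crop shows the top face of the blade about 10 px wide (8 mm), with the dark outer side face to its left. The outer top edge is near column 367 at row 195.

```bash
python3 - <<'E'
from h import *
d=np.load("w1.npz");K,T=d["K"],d["T"]
def wr(u,v,z):
    a=np.linalg.inv(K)@[u,v,1.];a=T[:3,:3]@[a[0],-a[1],-a[2]];o=T[:3,3];return (o+a*(z-o[2])/a[2])[:2]
for u,v in((366.5,165),(367.7,180),(367.3,195),(366.5,210),(366.3,225),(365.4,240)):
    w=wr(u,v,.139);print(v,w.round(4),"r",np.linalg.norm(w-PIN).round(4),np.degrees(np.arctan2(*(w-PIN)[::-1])).round(1))
print("end",wr(370.9,144.3,.139))
# plate left edge and grip edges
for u,v in((300+540/3.5,120+78/3.5),(300+430/3.5,120+590/3.5)):print("grip left",wr(u,v,.13))
a=wr(334,100,.012);b=wr(300+60/3.5,120+500/3.5,.012);print("plate",a,b,np.degrees(np.arctan2(*(a-b)[::-1])))
E
```

```text
165 [0.5739 0.2039] r 0.1498 117.5
180 [0.58   0.1929] r 0.1372 117.3
195 [0.585  0.1812] r 0.1246 117.8
210 [0.5898 0.1691] r 0.1116 118.5
225 [0.5952 0.1568] r 0.0982 119.1
240 [0.6003 0.144 ] r 0.0846 120.4
end [0.57026716 0.22005745]
grip left [0.6374012  0.24410927]
grip left [0.67633385 0.11385552]
plate [0.55747689 0.25607047] [0.61853928 0.05331667] 106.76047279621774
```

```bash
cat >> h.py <<'E'
PAD0=np.array([.5858,.179])
def tcp(th,back=0.,h=.0145,z=.13):
    "TCP target and tool-y yaw for lever angle th, 'back' metres off the face"
    c,s=np.cos(-th),np.sin(-th);p=PIN+np.array([[c,-s],[s,c]])@(PAD0-PIN);yw=.39-th
    return [*(p-(h+back)*np.array([np.cos(yw),np.sin(yw)])),z],yw
E
python3 - <<'E'
from h import *
print(tcp(0,.02),rel(*tcp(0,.02)))
E
```

```text
([np.float64(0.5538906374349227), np.float64(0.16588349967825092), 0.13], 0.39) (array([-0.24,  5.62, 11.93]), array([-0.02, -0.  , -0.55]))
```

Request:
{"api": "send_rows", "payload": {"dr": [[0, 0, -0.1], [0, 0, -0.2], [0, 0, -0.3], [0, 0, -0.4], [0, 0, -0.5], [0, 0, -0.55], [0, 0, -0.55], [0, 0, -0.55]], "xyz": [[0, 0.9, 2], [-0.1, 1.8, 4], [-0.1, 2.8, 6], [-0.2, 3.8, 8], [-0.2, 4.7, 10], [-0.25, 5.3, 11.3], [-0.25, 5.6, 11.9], [-0.25, 5.6, 11.9]], "jaw": [0, 0, 0, 0, 0, 0, 0, 0]}}

```text
time_s: 3.15
eef_pos: [0.5542, 0.1638, 0.1313]
eef_rot: [-0.0, 0.558, 0.83, -0.0]
wrist_force: [0.3, 0.0, -0.0]
opening: 0.002
grasp_force: 0.0
```

```bash
python3 - <<'E'
from h import *
o=ctrl.get_obs();print(o["time_s"],o["eef_pos"],o["wrist_force"],rel(*tcp(0,0)))
cv2.imwrite("pics/w2.png",ctrl.camera("wrist")[:,:,::-1])
E
```

```text
3.15 [0.55421535 0.16378741 0.13125702] [ 0.29466814  0.03005723 -0.02399006] (array([0.21, 2.05, 0.12]), array([-0.  , -0.  , -0.04]))
```

View pics/w2.png

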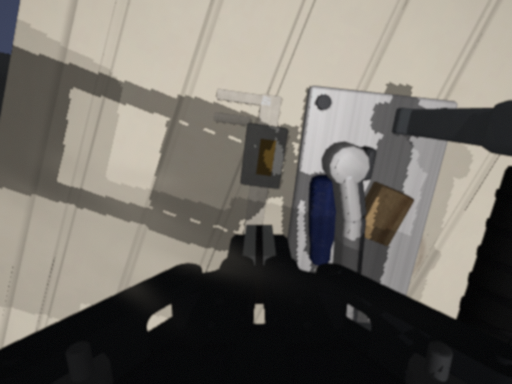

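The shut fingertips are at (260,240) and the lever's outer face is at about column 343, so the gap is roughly 20–28 mm. The finger faces squarely onto the blade. I'll approach slowly.

Request:
{"api": "send_rows", "payload": {"dr": [[0, 0, 0], [0, 0, 0], [0, 0, 0], [0, 0, 0], [0, 0, 0], [0, 0, 0], [0, 0, 0], [0, 0, 0]], "xyz": [[0.1, 0.4, 0], [0.2, 0.8, 0.1], [0.2, 1.2, 0.1], [0.2, 1.5, 0.1], [0.2, 1.7, 0.1], [0.2, 1.9, 0.1], [0.2, 2.1, 0.1], [0.2, 2.2, 0.1]], "jaw": [0, 0, 0, 0, 0, 0, 0, 0]}}

```text
time_s: 4.2
eef_pos: [0.574, 0.1743, 0.1303]
eef_rot: [0.0, 0.558, 0.83, 0.0]
wrist_force: [0.2, -0.2, -0.0]
opening: 0.001
grasp_force: 0.0
```

```bash
python3 - <<'E'
from h import *
o=ctrl.get_obs();print(o["time_s"],o["eef_pos"],o["wrist_force"],o["torque"],rel(*tcp(0,0)))
E
```

```text
4.2 [0.57402174 0.17430768 0.13030478] [ 0.19842297 -0.19541328 -0.01553695] [ 0.00306147 -0.00312822 -0.00377645] (array([-0.01, -0.18,  0.03]), array([ 0.  ,  0.  , -0.03]))
```

Request:
{"api": "send_rows", "payload": {"dr": [[0, 0, 0], [0, 0, 0], [0, 0, 0], [0, 0, 0], [0, 0, 0], [0, 0, 0], [0, 0, 0], [0, 0, 0]], "xyz": [[0, 0.1, 0], [0, 0.2, 0], [0, 0.3, 0], [0, 0.4, 0], [0, 0.5, 0], [0, 0.6, 0], [0, 0.6, 0], [0, 0.6, 0]], "jaw": [0, 0, 0, 0, 0, 0, 0, 0]}}

```text
time_s: 5.2
eef_pos: [0.5792, 0.1768, 0.1302]
eef_rot: [-0.0, 0.558, 0.83, -0.0]
wrist_force: [-5.2, 0.2, 3.3]
opening: -0.002
grasp_force: 2.4
```

Request:
{"api": "send_rows", "payload": {"dr": [[0, 0, 0], [0, 0, 0], [0, 0, 0], [0, 0, 0], [0, 0, 0], [0, 0, 0], [0, 0, 0], [0, 0, 0]], "xyz": [[0, -0.3, 0], [0, -0.6, 0], [0, -0.6, -0.4], [0, -0.6, -0.7], [0, -0.3, -0.7], [0, -0.1, -0.7], [0, 0, -0.7], [0, 0, -0.7]], "jaw": [0, 0, 0, 0, 0, 0, 0, 0]}}

```text
time_s: 6.2
eef_pos: [0.5795, 0.1767, 0.1374]
eef_rot: [-0.0, 0.558, 0.83, -0.0]
wrist_force: [-4.4, -0.5, 4.7]
opening: -0.003
grasp_force: 2.4
```

```bash
python3 - <<'E'
from h import *
o=ctrl.get_obs();print(o["time_s"],o["eef_pos"],o["wrist_force"],o["torque"],rel(*tcp(0,0)))
s=ctrl.camera("scene")[:,:,::-1];cv2.imwrite("pics/s3.png",cv2.resize(s[150:300,110:260],None,fx=4,fy=4,interpolation=2))
E
```

```text
6.2 [0.5794753  0.1766648  0.13738251] [-4.36614379 -0.46927888  4.67175585] [-0.08105833  0.70294242 -0.03492322] (array([-0.03, -0.78,  0.74]), array([-0.  , -0.  , -0.03]))
```

View pics/s3.png

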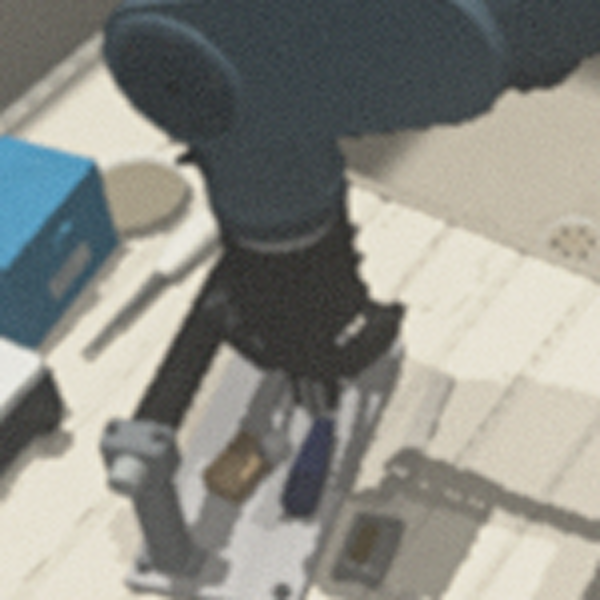

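The scene crop shows the shut fingertips at about (315,395) against the lever, with the knuckles well clear of the bar. The finger backs taper and flex, which gives a large vertical force. I'll back off, turn 90° and press with the flat sides of the shut fingers instead.

Request:
{"api": "send_rows", "payload": {"dr": [[0, 0, 0], [0, 0, 0], [0, 0, -1.7], [0, 0, -3.4], [0, 0, -5.1], [0, 0, -6.8], [0, 0, -8.5], [0, 0, -10.2]], "xyz": [[0, -1, 0], [0, -2.5, 0], [0, -3.5, 0.2], [0, -3.5, 0.5], [0, -3.5, 0.5], [0, -3.5, 0.5], [0, -3.5, 0.5], [0, -3.5, 0.5]], "jaw": [0, 0, 0, 0, 0, 0, 0, 0]}}

```text
time_s: 7.25
eef_pos: [0.5473, 0.1632, 0.1323]
eef_rot: [0.001, 0.055, 0.998, 0.0]
wrist_force: [0.3, 0.3, -0.1]
opening: -0.007
grasp_force: 0.0
```

Request:
{"api": "send_rows", "payload": {"dr": [[0, 0, -1.6], [0, 0, -3.2], [0, 0, -4.8], [0, 0, -4.8], [0, 0, -4.8], [0, 0, -4.8], [0, 0, -4.8], [0, 0, -4.8]], "xyz": [[0, 0, 0], [0, 0, 0], [0, 0, 0], [0, 0, 0], [0, 0, 0], [0, 0, 0], [0, 0, 0], [0, 0, 0]], "jaw": [0, 0, 0, 0, 0, 0, 0, 0]}}

```text
time_s: 8.25
eef_pos: [0.5471, 0.1633, 0.1323]
eef_rot: [0.0, -0.192, 0.981, 0.0]
wrist_force: [0.2, 0.8, -0.2]
opening: -0.003
grasp_force: 0.0
```

```bash
cat >> h.py <<'E'
def side(th,back=0.,h=.011,z=.131):
    p,y=tcp(th,back,h,z);return p,y+np.pi/2
E
python3 - <<'E'
from h import *
o=ctrl.get_obs();print(o["time_s"],o["eef_pos"],o["q"],o["wrist_force"],o["torque"],rel(*side(0,0)))
E
```

```text
8.25 [0.54708743 0.16334565 0.13230042] [ 8.23240048e-02  3.04657330e-01  1.71248810e+00  1.80075142e-05
  1.12432814e+00 -1.87486766e+00] [ 0.21992697  0.76599246 -0.24908135] [-0.05622759 -0.04925053 -0.03482037] (array([-3.08, -0.01,  0.13]), array([-0.  ,  0.  , -0.03]))
```

Request:
{"api": "send_rows", "payload": {"dr": [[0, 0, 0], [0, 0, 0], [0, 0, 0], [0, 0, 0], [0, 0, 0], [0, 0, 0], [0, 0, 0], [0, 0, 0]], "xyz": [[-0.7, 0, 0], [-1.4, 0, 0.1], [-2, 0, 0.1], [-2.4, 0, 0.1], [-2.7, 0, 0.1], [-2.8, 0, 0.1], [-2.9, 0, 0.1], [-2.9, 0, 0.1]], "jaw": [0, 0, 0, 0, 0, 0, 0, 0]}}

```text
time_s: 9.25
eef_pos: [0.5739, 0.1743, 0.1313]
eef_rot: [-0.0, -0.192, 0.981, -0.0]
wrist_force: [-0.7, 0.1, 0.7]
opening: 0.003
grasp_force: 0.0
```

Request:
{"api": "send_rows", "payload": {"dr": [[0, 0, 0], [0, 0, 0], [0, 0, 0], [0, 0, 0], [0, 0, 0], [0, 0, 0], [0, 0, 0], [0, 0, 0]], "xyz": [[-0.1, 0, 0], [-0.2, 0, 0], [-0.3, 0, 0], [-0.4, 0, 0], [-0.4, 0, 0], [-0.4, 0, 0], [-0.4, 0, 0], [-0.4, 0, 0]], "jaw": [0, 0, 0, 0, 0, 0, 0, 0]}}

```text
time_s: 10.25
eef_pos: [0.5774, 0.1758, 0.1312]
eef_rot: [-0.0, -0.192, 0.981, 0.0]
wrist_force: [-4.0, -0.7, 1.9]
opening: -0.004
grasp_force: 2.1
```

```bash
python3 - <<'E'
from h import *
o=ctrl.get_obs();print(o["time_s"],o["eef_pos"],o["wrist_force"],o["torque"],rel(*side(0,0)))
E
```

```text
10.25 [0.57744128 0.17578694 0.13123594] [-3.96976312 -0.73080762  1.87226338] [-0.16802396  0.60473006 -0.02628301] (array([ 0.2 , -0.02,  0.02]), array([ 0.  , -0.  , -0.03]))
```

```bash
python3 - <<'E'
from h import *
for t in(.04,.08,.12,.16,.2,.24):print(t,*rel(*side(t,-.0015)))
E
```

```text
0.04 [-0.43  0.06  0.02] [ 0.   -0.    0.35]
0.08 [-0.92  0.11  0.02] [ 0.   -0.    0.73]
0.12 [-1.42  0.15  0.02] [ 0.   -0.    1.12]
0.16 [-1.91  0.17  0.02] [ 0.  -0.   1.5]
0.2 [-2.4   0.17  0.02] [ 0.   -0.    1.88]
0.24 [-2.9   0.15  0.02] [ 0.   -0.    2.26]
```

Request:
{"api": "send_rows", "payload": {"dr": [[0, 0, 0.15], [0, 0, 0.3], [0, 0, 0.45], [0, 0, 0.6], [0, 0, 0.75], [0, 0, 0.9], [0, 0, 1], [0, 0, 1.1]], "xyz": [[-0.2, 0.02, 0], [-0.4, 0.05, 0], [-0.6, 0.08, 0], [-0.8, 0.1, 0], [-1, 0.12, 0], [-1.2, 0.13, 0], [-1.3, 0.14, 0], [-1.4, 0.15, 0]], "jaw": [0, 0, 0, 0, 0, 0, 0, 0]}}

```text
time_s: 11.25
eef_pos: [0.5898, 0.1827, 0.1312]
eef_rot: [-0.0, -0.135, 0.991, 0.0]
wrist_force: [-6.1, 0.0, 5.1]
opening: -0.003
grasp_force: 3.0
```

```bash
python3 - <<'E'
from h import *
o=ctrl.get_obs();print(o["time_s"],o["eef_pos"],o["wrist_force"],o["torque"])
for t in(.12,.16,.2,.24,.26):print(t,*rel(*side(t,-.0015)))
E
```

```text
11.25 [0.58976731 0.18271106 0.13122115] [-6.13864697  0.03331404  5.1065788 ] [-0.06723797  0.85908744  0.00673952]
0.12 [-0.02 -0.02  0.02] [ 0.   -0.01  0.01]
0.16 [-0.5   0.05  0.02] [ 0.   -0.01  0.39]
0.2 [-1.    0.11  0.02] [ 0.   -0.01  0.77]
0.24 [-1.49  0.14  0.02] [ 0.   -0.01  1.15]
0.26 [-1.73  0.15  0.02] [ 0.   -0.01  1.35]
```

Request:
{"api": "send_rows", "payload": {"dr": [[0, 0, 0.15], [0, 0, 0.3], [0, 0, 0.45], [0, 0, 0.6], [0, 0, 0.75], [0, 0, 0.9], [0, 0, 1.05], [0, 0, 1.15]], "xyz": [[-0.2, 0.02, 0], [-0.4, 0.04, -0.02], [-0.6, 0.06, -0.03], [-0.8, 0.08, -0.04], [-1, 0.1, -0.05], [-1.2, 0.12, -0.05], [-1.4, 0.13, -0.05], [-1.5, 0.14, -0.05]], "jaw": [0, 0, 0, 0, 0, 0, 0, 0]}}

```text
time_s: 12.25
eef_pos: [0.6031, 0.1883, 0.1312]
eef_rot: [-0.001, -0.075, 0.997, 0.0]
wrist_force: [-7.7, 0.5, 3.3]
opening: -0.002
grasp_force: 3.8
```

```bash
python3 - <<'E'
from h import *
o=ctrl.get_obs();print(o["time_s"],o["eef_pos"],o["wrist_force"],o["torque"])
for t in(.24,.26,.28,.3,.32):print(t,*rel(*side(t,-.0015)))
E
```

```text
12.25 [0.60308528 0.18834335 0.13124011] [-7.69511697  0.49108227  3.34328536] [0.04736147 1.17665152 0.02196046]
0.24 [-0.06 -0.04  0.02] [ 0.01 -0.02  0.01]
0.26 [-0.3   0.    0.02] [ 0.01 -0.02  0.2 ]
0.28 [-0.55  0.04  0.02] [ 0.01 -0.02  0.39]
0.3 [-0.79  0.07  0.02] [ 0.01 -0.03  0.58]
0.32 [-1.04  0.1   0.02] [ 0.01 -0.03  0.77]
```

Request:
{"api": "send_rows", "payload": {"dr": [[0, 0, 0.05], [0, 0, 0.1], [0, 0, 0.15], [0, 0, 0.2], [0, 0, 0.25], [0, 0, 0.3], [0, 0, 0.35], [0, 0, 0.35]], "xyz": [[-0.1, 0.01, 0], [-0.2, 0.01, -0.01], [-0.3, 0.02, -0.02], [-0.4, 0.03, -0.03], [-0.45, 0.04, -0.04], [-0.5, 0.04, -0.04], [-0.5, 0.04, -0.04], [-0.5, 0.04, -0.04]], "jaw": [0, 0, 0, 0, 0, 0, 0, 0]}}

```text
time_s: 13.25
eef_pos: [0.6075, 0.1898, 0.1313]
eef_rot: [-0.002, -0.057, 0.998, 0.0]
wrist_force: [-7.6, 1.1, 2.5]
opening: -0.001
grasp_force: 4.0
```

```bash
python3 - <<'E'
from h import *
o=ctrl.get_obs();print(o["time_s"],o["eef_pos"],o["wrist_force"],o["torque"])
for t in(.28,.3,.32):print(t,*rel(*side(t,-.0015)))
E
```

```text
13.25 [0.60746647 0.18975931 0.13129829] [-7.56939042  1.11386552  2.49933014] [0.19265245 1.24882995 0.00470441]
0.28 [-0.09 -0.03  0.03] [ 0.01 -0.03  0.04]
0.3 [-0.34  0.01  0.03] [ 0.01 -0.03  0.23]
0.32 [-0.58  0.04  0.03] [ 0.01 -0.03  0.42]
```

Request:
{"api": "send_rows", "payload": {"dr": [[0, 0, 0.05], [0, 0, 0.1], [0, 0, 0.15], [0, 0, 0.2], [0, 0, 0.2], [0, 0, 0.2], [0, 0, 0.2], [0, 0, 0.2]], "xyz": [[-0.05, 0, 0], [-0.1, 0, 0], [-0.15, 0, 0], [-0.2, 0, 0], [-0.25, 0, 0], [-0.3, 0, 0], [-0.3, 0, 0], [-0.3, 0, 0]], "jaw": [0, 0, 0, 0, 0, 0, 0, 0]}}

```text
time_s: 14.25
eef_pos: [0.6102, 0.1905, 0.1313]
eef_rot: [-0.002, -0.047, 0.999, 0.001]
wrist_force: [-8.4, 2.1, 3.0]
opening: -0.007
grasp_force: 4.2
```

```bash
python3 - <<'E'
from h import *
o=ctrl.get_obs();print(o["time_s"],o["eef_pos"],o["wrist_force"],o["torque"])
for t in(.3,.32):print(t,*rel(*side(t,-.0015)))
E
```

```text
14.25 [0.6102379  0.19052621 0.13126603] [-8.35364847  2.0834202   3.00738335] [0.42379747 1.28312263 0.07580454]
0.3 [-0.05 -0.04  0.03] [ 0.02 -0.04  0.03]
0.32 [-0.3   0.    0.03] [ 0.02 -0.04  0.23]
```

Request:
{"api": "send_rows", "payload": {"dr": [[0, 0, 0], [0, 0, 0.05], [0, 0, 0.05], [0, 0, 0.1], [0, 0, 0.1], [0, 0, 0.1], [0, 0, 0.1], [0, 0, 0.1]], "xyz": [[-0.05, 0.02, 0], [-0.1, 0.03, 0], [-0.15, 0.04, 0], [-0.2, 0.04, -0.02], [-0.2, 0.04, -0.02], [-0.2, 0.04, -0.02], [-0.2, 0.04, -0.02], [-0.2, 0.04, -0.02]], "jaw": [0, 0, 0, 0, 0, 0, 0, 0]}}

```text
time_s: 15.25
eef_pos: [0.611, 0.1908, 0.1313]
eef_rot: [-0.003, -0.042, 0.999, 0.0]
wrist_force: [-13.3, 1.3, 5.7]
opening: 0.001
grasp_force: 6.8
```

```bash
python3 - <<'E'
from h import *
o=ctrl.get_obs();print(o["time_s"],o["eef_pos"],o["wrist_force"],o["torque"])
for t in(.3,.32):print(t,*rel(*side(t,-.0015)))
E
```

```text
15.25 [0.61095151 0.19080679 0.13125121] [-13.31461546   1.29620386   5.71472023] [0.22321597 2.02185832 0.052443  ]
0.3 [ 0.02 -0.06  0.03] [ 0.01 -0.07 -0.06]
0.32 [-0.22 -0.01  0.02] [ 0.01 -0.07  0.13]
```

Stop reached: the force jumped from 8.4 N to 13.3 N over 0.7 mm of travel. Now I'll follow the lever back out.

```bash
python3 - <<'E'
from h import *
for t in(.28,.24,.2,.18):print(t,*rel(*side(t,-.0015)))
E
```

```text
0.28 [ 0.26 -0.1   0.03] [ 0.01 -0.07 -0.25]
0.24 [ 0.74 -0.21  0.03] [ 0.01 -0.07 -0.64]
0.2 [ 1.22 -0.34  0.03] [ 0.01 -0.07 -1.02]
0.18 [ 1.46 -0.41  0.03] [ 0.01 -0.07 -1.21]
```

Request:
{"api": "send_rows", "payload": {"dr": [[0, 0, -0.1], [0, 0, -0.25], [0, 0, -0.4], [0, 0, -0.55], [0, 0, -0.7], [0, 0, -0.85], [0, 0, -1], [0, 0, -1.15]], "xyz": [[0.15, -0.02, 0], [0.3, -0.05, 0.02], [0.5, -0.1, 0.03], [0.7, -0.15, 0.04], [0.9, -0.2, 0.05], [1.1, -0.25, 0.05], [1.25, -0.3, 0.05], [1.4, -0.35, 0.05]], "jaw": [0, 0, 0, 0, 0, 0, 0, 0]}}

```text
time_s: 16.25
eef_pos: [0.5988, 0.1864, 0.1312]
eef_rot: [-0.001, -0.102, 0.995, 0.001]
wrist_force: [-7.3, 2.3, 2.7]
opening: -0.001
grasp_force: 3.7
```

```bash
python3 - <<'E'
from h import *
o=ctrl.get_obs();print(o["time_s"],o["eef_pos"],o["wrist_force"],o["torque"])
for t in(.2,.16,.12,.08):print(t,*rel(*side(t,-.0015)))
E
```

```text
16.25 [0.59883095 0.18644143 0.13123442] [-7.25962203  2.28146141  2.71918371] [ 0.44169708  1.27814325 -0.03118805]
0.2 [-0.02 -0.01  0.02] [ 0.02 -0.03  0.13]
0.16 [ 0.46 -0.1   0.02] [ 0.02 -0.03 -0.25]
0.12 [ 0.95 -0.2   0.03] [ 0.02 -0.03 -0.63]
0.08 [ 1.42 -0.33  0.03] [ 0.02 -0.03 -1.01]
```

Request:
{"api": "send_rows", "payload": {"dr": [[0, 0, -0.1], [0, 0, -0.2], [0, 0, -0.35], [0, 0, -0.5], [0, 0, -0.65], [0, 0, -0.8], [0, 0, -0.9], [0, 0, -1]], "xyz": [[0.2, -0.03, 0], [0.4, -0.06, 0], [0.6, -0.1, 0], [0.8, -0.15, 0], [1, -0.2, 0], [1.15, -0.24, 0], [1.3, -0.28, 0], [1.4, -0.31, 0]], "jaw": [0, 0, 0, 0, 0, 0, 0, 0]}}

```text
time_s: 17.25
eef_pos: [0.5861, 0.1803, 0.1311]
eef_rot: [-0.001, -0.154, 0.988, 0.001]
wrist_force: [-5.8, 2.7, 1.2]
opening: 0.0
grasp_force: 2.7
```

```bash
python3 - <<'E'
from h import *
o=ctrl.get_obs();print(o["time_s"],o["eef_pos"],o["wrist_force"],o["torque"])
for t,b in((.04,-.0015),(0,-.0015),(0,.003)):print(t,*rel(*side(t,b)))
E
```

```text
17.25 [0.58608387 0.18027558 0.13114613] [-5.76508595  2.66463743  1.16520402] [0.33718799 0.97641221 0.05468346]
0.04 [ 0.53 -0.08  0.02] [ 0.02 -0.02 -0.4 ]
0 [ 1.01 -0.19  0.02] [ 0.02 -0.02 -0.78]
0 [ 1.46 -0.23  0.02] [ 0.02 -0.02 -0.78]
```

Request:
{"api": "send_rows", "payload": {"dr": [[0, 0, -0.1], [0, 0, -0.2], [0, 0, -0.3], [0, 0, -0.4], [0, 0, -0.5], [0, 0, -0.6], [0, 0, -0.7], [0, 0, -0.75]], "xyz": [[0.15, -0.02, 0], [0.3, -0.04, 0], [0.45, -0.06, 0], [0.6, -0.09, 0], [0.75, -0.12, 0], [0.9, -0.16, 0], [1, -0.18, 0], [1.05, -0.19, 0]], "jaw": [0, 0, 0, 0, 0, 0, 0, 0]}}

```text
time_s: 18.25
eef_pos: [0.5771, 0.175, 0.1312]
eef_rot: [-0.001, -0.192, 0.981, 0.001]
wrist_force: [-5.6, 1.1, 0.1]
opening: -0.001
grasp_force: 1.9
```

Request:
{"api": "send_rows", "payload": {"dr": [[0, 0, 0], [0, 0, 0], [0, 0, 0], [0, 0, 0], [0, 0, 0], [0, 0, 0], [0, 0, 0], [0, 0, 0]], "xyz": [[0.05, 0, 0], [0.1, 0, 0], [0.15, 0, 0], [0.2, 0, 0], [0.25, 0, 0], [0.3, 0, 0], [0.35, 0, 0], [0.4, 0, 0]], "jaw": [0, 0, 0, 0, 0, 0, 0, 0]}}

```text
time_s: 19.25
eef_pos: [0.574, 0.1729, 0.1319]
eef_rot: [0.0, -0.192, 0.981, -0.0]
wrist_force: [-0.2, -0.2, -0.3]
opening: -0.005
grasp_force: 0.0
```

```bash
python3 - <<'E'
from h import *
o=ctrl.get_obs();print(o["time_s"],o["eef_pos"],o["wrist_force"],o["torque"])
for t in(0,.06,.12):print(t,*rel(*side(t,-.0015)))
E
```

```text
19.25 [0.57399962 0.17287928 0.13190973] [-0.23437727 -0.1828897  -0.25748491] [ 0.00362855 -0.01592373  0.01454581]
0 [-0.37  0.12  0.09] [-0.    0.   -0.03]
0.06 [-1.11  0.23  0.09] [-0.    0.    0.54]
0.12 [-1.84  0.29  0.09] [-0.    0.    1.12]
```

Force is zero, so the lever is fully out and free. Now the second press.

Request:
{"api": "send_rows", "payload": {"dr": [[0, 0, 0], [0, 0, 0], [0, 0, 0.1], [0, 0, 0.25], [0, 0, 0.4], [0, 0, 0.55], [0, 0, 0.7], [0, 0, 0.8]], "xyz": [[-0.15, 0.08, 0.05], [-0.3, 0.12, 0.05], [-0.5, 0.15, 0.05], [-0.7, 0.18, 0.03], [-0.9, 0.2, 0.02], [-1.1, 0.23, 0], [-1.3, 0.25, 0], [-1.45, 0.26, 0]], "jaw": [0, 0, 0, 0, 0, 0, 0, 0]}}

```text
time_s: 20.25
eef_pos: [0.586, 0.1809, 0.1314]
eef_rot: [-0.001, -0.151, 0.989, 0.0]
wrist_force: [-5.1, -1.0, -0.7]
opening: 0.0
grasp_force: 2.6
```

```bash
python3 - <<'E'
from h import *
o=ctrl.get_obs();print(o["time_s"],o["eef_pos"],o["wrist_force"],o["torque"])
for t in(.12,.16,.2,.24):print(t,*rel(*side(t,-.0015)))
E
```

```text
20.25 [0.58603752 0.18085204 0.13140789] [-5.07600262 -1.01122544 -0.72239466] [-0.2006212   0.84390593  0.04949188]
0.12 [-0.43  0.04  0.04] [ 0.   -0.01  0.31]
0.16 [-0.92  0.1   0.04] [ 0.   -0.01  0.69]
0.2 [-1.41  0.14  0.04] [ 0.   -0.01  1.07]
0.24 [-1.9   0.16  0.04] [ 0.   -0.01  1.45]
```

Request:
{"api": "send_rows", "payload": {"dr": [[0, 0, 0.15], [0, 0, 0.3], [0, 0, 0.45], [0, 0, 0.6], [0, 0, 0.75], [0, 0, 0.9], [0, 0, 1], [0, 0, 1.1]], "xyz": [[-0.2, 0.02, 0], [-0.4, 0.04, 0], [-0.6, 0.06, -0.01], [-0.8, 0.08, -0.01], [-1, 0.1, -0.02], [-1.2, 0.12, -0.02], [-1.35, 0.14, -0.02], [-1.45, 0.14, -0.02]], "jaw": [0, 0, 0, 0, 0, 0, 0, 0]}}

```text
time_s: 21.25
eef_pos: [0.5988, 0.1868, 0.1314]
eef_rot: [-0.001, -0.094, 0.996, 0.0]
wrist_force: [-6.7, -0.1, 0.2]
opening: 0.003
grasp_force: 3.5
```

```bash
python3 - <<'E'
from h import *
o=ctrl.get_obs();print(o["time_s"],o["eef_pos"],o["wrist_force"],o["torque"])
for t in(.24,.28,.3):print(t,*rel(*side(t,-.0015)))
E
```

```text
21.25 [0.59881209 0.18677258 0.13137543] [-6.70897182 -0.11691504  0.15387798] [-0.10660482  1.06409283  0.07341909]
0.24 [-0.51  0.04  0.04] [ 0.01 -0.03  0.36]
0.28 [-1.    0.09  0.03] [ 0.01 -0.03  0.74]
0.3 [-1.24  0.12  0.03] [ 0.01 -0.03  0.93]
```

Request:
{"api": "send_rows", "payload": {"dr": [[0, 0, 0.1], [0, 0, 0.25], [0, 0, 0.4], [0, 0, 0.55], [0, 0, 0.65], [0, 0, 0.75], [0, 0, 0.85], [0, 0, 0.9]], "xyz": [[-0.2, 0.02, 0], [-0.4, 0.04, 0], [-0.6, 0.06, 0], [-0.75, 0.07, 0], [-0.9, 0.08, -0.01], [-1, 0.1, -0.01], [-1.1, 0.11, -0.01], [-1.15, 0.12, -0.01]], "jaw": [0, 0, 0, 0, 0, 0, 0, 0]}}

```text
time_s: 22.25
eef_pos: [0.6095, 0.1904, 0.1314]
eef_rot: [-0.002, -0.047, 0.999, 0.0]
wrist_force: [-8.4, 0.3, 1.1]
opening: 0.002
grasp_force: 4.2
```

Request:
{"api": "send_rows", "payload": {"dr": [[0, 0, 0], [0, 0, 0], [0, 0, 0.05], [0, 0, 0.05], [0, 0, 0.05], [0, 0, 0.05], [0, 0, 0.05], [0, 0, 0.05]], "xyz": [[-0.05, 0, 0], [-0.1, 0.01, 0], [-0.15, 0.01, 0], [-0.2, 0.02, 0], [-0.2, 0.02, 0], [-0.2, 0.02, 0], [-0.2, 0.02, 0], [-0.2, 0.02, 0]], "jaw": [0, 0, 0, 0, 0, 0, 0, 0]}}

```text
time_s: 23.25
eef_pos: [0.6109, 0.1908, 0.1314]
eef_rot: [-0.002, -0.044, 0.999, 0.0]
wrist_force: [-10.4, -0.7, 1.6]
opening: -0.0
grasp_force: 5.2
```

```bash
python3 - <<'E'
from h import *
o=ctrl.get_obs();print(o["time_s"],o["eef_pos"],o["wrist_force"],o["torque"])
for t in(.3,):print(t,*rel(*side(t,-.0015)))
E
```

```text
23.25 [0.61091115 0.19076331 0.13135368] [-10.44086351  -0.73054073   1.61326836] [0.00892727 1.62270773 0.01466857]
0.3 [ 0.01 -0.05  0.04] [ 0.01 -0.05 -0.02]
```

Request:
{"api": "send_rows", "payload": {"dr": [[0, 0, 0], [0, 0, 0], [0, 0, 0], [0, 0, 0], [0, 0, 0], [0, 0, 0], [0, 0, 0], [0, 0, 0]], "xyz": [[-0.05, 0, 0], [-0.1, 0, 0], [-0.1, 0, 0], [-0.1, 0, 0], [-0.1, 0, 0], [-0.1, 0, 0], [-0.1, 0, 0], [-0.1, 0, 0]], "jaw": [0, 0, 0, 0, 0, 0, 0, 0]}}

```text
time_s: 24.25
eef_pos: [0.611, 0.1908, 0.1313]
eef_rot: [-0.004, -0.044, 0.999, 0.0]
wrist_force: [-15.4, -1.3, 5.9]
opening: 0.0
grasp_force: 7.3
```

```bash
python3 - <<'E'
from h import *
s=ctrl.camera("wrist")[:,:,::-1];cv2.imwrite("pics/w4.png",s)
o=ctrl.get_obs();print(o["time_s"],o["eef_pos"],o["wrist_force"],o["torque"])
E
```

```text
24.3 [0.61094881 0.19079955 0.1313266 ] [-14.63267423  -1.04856439   3.93532815] [-0.0819282   2.15778265  0.02947547]
```

View pics/w4.png

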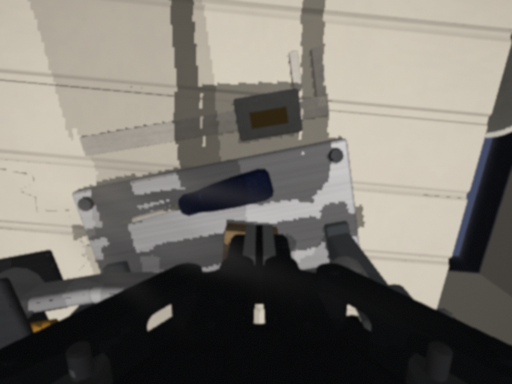

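The wrist picture shows the lever at (30–120,295) running in behind the fingertips at (260,240), pressed in. The screwdriver at (225,192) and caliper at (268,115) haven't been disturbed. The push holds steady at about 15 N at the stop, so I'm handing in.

```bash
python3 -c "
from bench import ctrl
print(ctrl.hand_in())"
```

```text
the job is handed in; nothing more can be done
None
```

I pressed the lever to its stop, followed it all the way back out, pressed it to the stop again, and handed in at about 24 s with the arm holding it there at roughly 15 N (I briefly touched it at up to about 6 N with the finger backs before switching to the flat sides of the shut fingers).

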